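Show a glued shoe sole to the inspection camera

TASK

Wake the inspection camera by turning the red knob on the grey switch box clockwise as far as it goes, then let it spring back. After that, lift the shoe sole out of its pin jig and show it to the camera: its yellow underside square to the lens and 160 mm from it, the middle of the sole centred over the lens, the toe pointing to the side with the orange lug. Do not touch the camera, leave the other things on the bench alone, and finish there, still holding the sole steady in the air.

Things in the scene. Friction and masses are not known exactly. Their poses are not given: they have to be found in the camera images.
- sole: The rigid shoe sole in the jig, 0.18 kg: 217 mm long, 24 thick, 82 wide at the ball, 66 at the heel, 52 at the waist, where its sides are parallel. Yellow underside, white flank, black band round the upper edge, two green patches on top. Origin: middle of its length and width, on its underside. x points to the toe (the wider end), z out of its top. It lies flat, top up.
- sole_waist (a point): Where to grip the sole: middle of the straight waist, 15 mm from the sole's origin towards the heel, at half its thickness. Grip across the sole's y (52 mm); the straight sides run 20 mm to either side of this point along the sole. Axes as sole.
- sole_toe (a point): Tip of the toe, 109 mm ahead of the sole's origin along its x, at half its thickness.
- jig: Fixed pin jig: plywood base 260 x 130 x 18 mm; on it an aluminium bar 190 x 42 mm, top at z = 33 mm, on which the sole lies. Six 10 mm steel pins (tops at 48 mm) stand 3 to 4 mm off the sole at toe, heel, both sides of the ball and of the heel; the waist is free on both sides down to the base. Origin: under its middle, below the sole's origin; x to the toe end.
- camera: Foot of the fixed inspection camera, a dark plate 120 x 100 x 12 mm with two brackets that carry the blue head. It stands to the robot's left or right. Origin on the bench, straight below the lens; z up; the camera looks up and leans to its -x, roughly back towards the robot.
- eye: The camera's fixed blue head, 68 x 72 mm, 45 deep, with a white ring light (62 mm) round a black lens. Origin: centre of the lens face, 85 mm above the bench. z: the direction it looks, 25 degrees off vertical, leaning to the -x of camera. y: level, to the side with the orange lug (22 x 24 x 16 mm), which is to the robot's left.
- switchbox: Fixed grey switch box, 100 x 90 mm, 55 mm high, with a red knob on top in the centre, on the other side of the jig from the camera. Origin: under its middle; z up. The knob's grip bar lies along the box's x when the knob is at rest.
- knob_grip (a point): Grip point of the red knob: on its vertical axis, 81 mm above the bench. The knob has a bar grip 50 mm long (along this point's x, turning with the knob), 14 mm wide (along y), from 64 to 92 mm above the bench, on a disc of 48 mm diameter.
- knob (a joint): Turn of the knob in rad: 0 at rest, growing clockwise seen from above, to a hard stop at 1.0. A spring (0.024 N m at rest, 0.084 N m at the stop) brings it back to 0 when let go.
- glue_tin: Closed glue tin, 72 mm diameter, 90 mm high, steel with a yellow label, loose; leave alone. Origin: centre of its underside.
- hammer: Hammer lying on the bench to one side, loose; leave alone. Origin on the bench under the tool; its x runs along the handle to the head.
- insoles: Neat stack of yellow insole blanks, 206 x 91 mm, 42 mm high, loose; leave alone. Origin: centre of its underside.
- spare_soles: Stack of two more soles like the first one, lying straight on the bench, 50 mm high, loose; leave alone. Origin: centre of its underside, x to the toe.
There are look-alikes about, which are no part of the job. What is shaped like the sole but turquoise is not meant. Leave any brown look-alike of the camera alone.

How it is judged:
By the outcome, as a careful person would: the job done as asked, in the order asked, and still so for the second after the job is handed in, while the arm keeps its last pose, push and grip.
It also fails if it takes over 64 s, if anything falls off the work surface, if the arm or the gripper's body presses on something with over 40 N, if the wrist force passes 120 N, or if a joint passes its speed limit or range.

ROBOT

A 7-joint arm with a two-finger parallel gripper is mounted at the origin on the work surface. World frame = base frame: x ahead of the robot, y to its left, z up, the work surface at z = 0. Lengths are in m, angles in rad, forces in N, time in s.
With the tool pointing down it reaches from about 0.425 to 0.925 m from the base axis. Payload 6.8 kg.
Tool frame: the origin (TCP) lies on the centre line of the jaws, within the pads' length; the fingertips stand 14 mm ahead of it and the grasp point (between the pads) lies 5 mm behind it; z points along the fingers, y is the line along which they close (so a half turn about z gives the same grasp; the last joint's range is limited). The gripper opens to 85 mm and grips with 20 to 120 N. Pads are 22 mm wide; open, the fingers measure 114 mm over their backs; the gripper's body (76 mm by 85 mm) begins 54 mm behind the grasp point. The pads swing forward as they close: fully open they stand 13 mm farther back than shut.
Start: joints at [1.208, 0.477, 0.022, 1.555, -0.011, 1.109, -0.083], TCP at [0.17, -0.653, 0.245] pointing down, gripper open.
Joint ranges: [-2.96, 2.96], [-0.34, 2.1], [-1.41, 1.46], [0.24, 2.44], [-1.37, 4.51], [0.17, 1.92], [-2.96, 2.96]. Speed limits (rad/s): [2.39, 2.39, 3.14, 3.14, 3.14, 3.14, 3.14].

INTERFACE

Orientations are given as [roll, pitch, yaw] about the fixed x, y, z axes, in that order (R = Rz(yaw) Ry(pitch) Rx(roll)).
In Python, from plant import arm, read_camera, calibration, ticket, look_for, trace, place_of gives the robot as it stands.
- The arm moves only by the tool servo_tool, never from a script. Its argument "motion" is a list of rows, each a list of 7 numbers: the shift along the world's x, y, z in units of 0.05 m (1.0 is 0.05 m), then the turn, a rotation vector about the world's x, y, z in units of 180 degrees (1.0 is 180 degrees), then the closure, from 0 (fully open) to 1 (shut). In form: [[dx, dy, dz, ax, ay, az, gripper], ...]. A call has 1 to 8 rows; each row shifts and turns the commanded pose from where the row before left it; what a row does not reach is not made up. A row lasts 1/10 s, in which the tool goes at most 50 mm and 8.59 degrees, less where a joint would pass 70% of its speed; a pose out of reach is approached as far as the arm can. A call with a number of a shift or a turn outside -1 to 1 is refused whole. A call with a gripper value outside its range is refused whole. The fingers move at their own pace and stop on an object; the grip force is fixed at half the most. Time passes only in rows, so rows that do not move let the fingers close. It gives the time, the measured TCP pose, the force, the opening and the grip force at its end, in the units of the state.
- arm.sense(): the state, without advancing time (a new reading comes with each control period).
- read_camera(name): name is "side" or "top"; returns the picture (420x560x3 uint8, red, green, blue); there is no depth.
- calibration(name): a dict with "camera_matrix" (3x3 intrinsics, pixels), "R" (3x3) and "t" (3): a world point X has camera coordinates R X + t. Camera axes: x right, y down, z forward; pixel columns grow to the right and rows downward; lengths in m; the calibration is good to about 2 mm. A picture is of the moment at which its call begins. calibration takes no time and is no camera call.
- ticket.sign_off(): hands the job in; it is judged then, once.
Trained networks look in the newest picture that a camera, given by its name, has taken for a name from the list of things; names that differ only in an ending like _2 or _b are one class to them, and where a whole thing is asked for, a point or a joint stands for the part that bears it (a point fixed in the world has none). Each returns a list of dicts, best first, with "score" (0 to 1); they miss things now and then, are a little off and sometimes report something else, mostly with a low value. They report only what shows in the picture. A call takes as long as a camera call. They do not tell look-alikes from the thing itself.
- look_for(camera, query): "box" ([left, top, right, bottom] in pixels, round what is visible of it).
- trace(camera, query): "pixels" (420x560 bool, what is visible of it) and "box" ([left, top, right, bottom] in pixels, round what is visible of it).
- place_of(camera, query): "point" ([column, row] in pixels: a listed point, or the origin of a listed thing).
The state is a dict: "time_s": time; "joint_pos": joint angles; "qd": joint speeds; "joint_torque": joint torques, N m; "tcp_pos": TCP position; "eef_rot": TCP orientation; "wrist_force": force on the tool from outside, world axes, zero at the start; "ft_torque": the same for the moment, N m; "width": finger opening in m; "grip_force": force on a finger pad.
Only numpy, scipy, OpenCV 4.12 (cv2) and the standard library are available. Lean on these libraries where they do the work, as an engineer would, in place of code of your own. Each camera call takes 0.05 s, during which the arm holds its last target. There are 200 camera calls.

## Working session

There is one attempt and no reset: what is moved stays moved. The work goes in short steps, Python scripts to look and compute and a tool call to move; the robot and the scene stay as the last step left them, time stands still between calls to the robot, and variables do not carry over. Pictures are saved under pics/ and viewed, at most 10 in all, crops included, and the job is handed in when it is done.

Besides the shell and the picture viewer there is one more tool, called by a JSON object that holds its "method" and its "body", one argument or row to a line. servo_tool: Moves the arm, as the interface text tells. Its arguments: {"type":"object","properties":{"motion":{"type":"array","items":{"type":"array","items":{"type":"number"}}}},"required":["motion"]}

```bash
ls; mkdir -p pics; python3 - <<'E'
from plant import *
import cv2
print({k:v for k,v in arm.sense().items()})
for n in("side","top"):
    im=read_camera(n); cv2.imwrite(f"pics/{n}0.png",im[:,:,::-1]); c=calibration(n); print(n,c)
    for q in["sole","sole_waist","sole_toe","jig","camera","eye","switchbox","knob_grip","spare_soles","glue_tin","hammer","insoles"]:
        print(n,q,[(d["point"],round(d["score"],2)) for d in place_of(n,q)][:3])
E
```

```text
pics
{'time_s': 0.0, 'joint_pos': array([ 1.20791141,  0.47778253,  0.02234162,  1.55641235, -0.01149315,
        1.10927718, -0.08311264]), 'qd': array([ 0.00068976,  0.00057269,  0.00046371,  0.00034367, -0.00161492,
        0.00122041,  0.00058273]), 'joint_torque': array([-7.59681570e-04, -5.96457231e+01,  1.60769921e+00, -2.81203258e+01,
        1.25958587e-02,  9.40040482e-03,  3.16918579e-05]), 'tcp_pos': array([ 0.16997624, -0.65269123,  0.24435401]), 'eef_rot': array([-3.13984677e+00,  1.35979440e-04,  2.54795779e-01]), 'wrist_force': array([ 0.21709477, -0.23137508, -0.05464636]), 'ft_torque': array([-0.00461061, -0.01638049, -0.00202186]), 'grip_force': 0.0, 'width': 0.08591723026182845}
side {'camera_matrix': array([[525.05549242,   0.        , 280.55263684],
       [  0.        , 525.05549242, 212.11160182],
       [  0.        ,   0.        ,   1.        ]]), 'R': array([[ 0.89665985, -0.44270621,  0.00351122],
       [-0.32681679, -0.66724517, -0.66930909],
       [ 0.29865014,  0.59899506, -0.74297578]]), 't': array([-0.59266166,  0.19615656,  1.86028599])}
side sole 
[... 881 characters left out ...]
30101,  0.0055303 , -0.9933152 ]]), 't': array([-0.08077166,  0.59393337,  1.40075549])}
top sole [([248.8, 222.9], 0.85), ([308.3, 146.6], 0.69)]
top sole_waist [([311.0, 139.8], 0.89), ([247.4, 224.5], 0.68)]
top sole_toe [([243.0, 185.8], 0.84), ([319.6, 177.9], 0.68), ([109.3, 267.8], 0.16)]
top jig []
top camera [([351.3, 213.4], 0.82), ([466.8, 264.9], 0.82)]
top eye [([357.6, 209.5], 0.93), ([472.2, 265.9], 0.82)]
top switchbox [([177.2, 201.2], 0.86), ([173.0, 199.6], 0.18)]
top knob_grip [([170.7, 199.2], 0.6)]
top spare_soles [([401.5, 196.8], 0.83), ([177.1, 202.6], 0.37)]
top glue_tin [([112.4, 268.4], 0.8)]
top hammer [([397.6, 277.3], 0.68)]
top insoles [([102.0, 210.5], 0.71)]
```

View pics/side0.png

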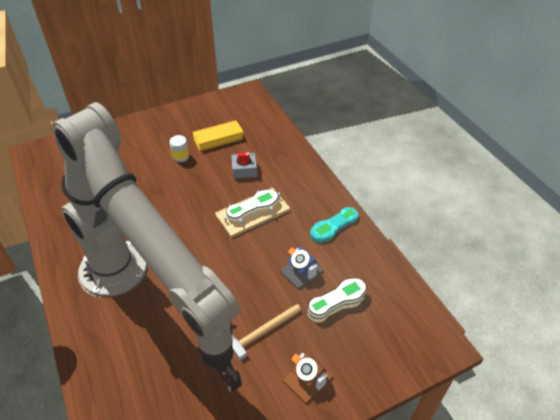

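View pics/top0.png

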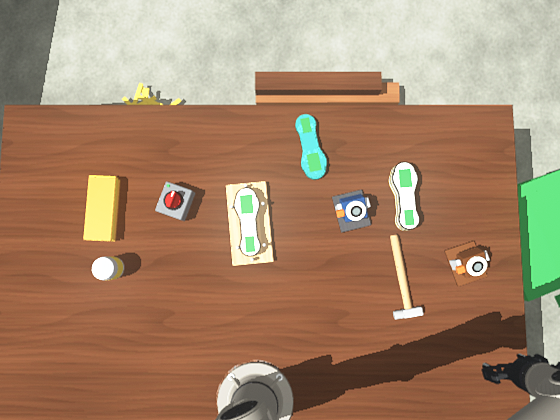

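The side view shows the blue camera at (300,262), the jig and sole at (252,208), and the box at (244,165). In the top view they are at (352,210), (248,222) and (177,201). The turquoise sole at (311,146) and the brown camera at (468,263) are look-alikes.

```bash
cat > h.py <<'E'
from plant import *
import numpy as np, cv2
C={n:calibration(n) for n in("side","top")}
def P(n): c=C[n]; return c["camera_matrix"]@np.c_[c["R"],c["t"]]
def proj(n,X): p=P(n)@np.r_[X,1]; return p[:2]/p[2]
def tri(a,b):
    X=cv2.triangulatePoints(P("side"),P("top"),np.array(a,float).reshape(2,1),np.array(b,float).reshape(2,1)); return (X[:3]/X[3]).ravel()
def atz(n,p,z):
    c=C[n]; d=c["R"].T@np.linalg.inv(c["camera_matrix"])@np.r_[p,1]; o=-c["R"].T@c["t"]; return o+d*(z-o[2])/d[2]
E
python3 - <<'E'
from h import *
np.set_printoptions(precision=4,suppress=True)
for n,a,b in [("sole",(251,203.7),(248.8,222.9)),("toe",(276.3,193),(243,185.8)),("eye",(300.8,258.4),(357.6,209.5)),("camera",(297.1,274),(351.3,213.4)),("box",(242.3,169.8),(177.2,201.2)),("knob",(246.1,157.4),(170.7,199.2))]:
    X=tri(a,b); print(n,X,[proj(m,X)-q for m,q in(("side",a),("top",b))])
s=cv2.imread("pics/side0.png"); t=cv2.imread("pics/top0.png")
def cr(i,x,y,w,h,k): return cv2.resize(i[y:y+h,x:x+w],None,fx=k,fy=k,interpolation=cv2.INTER_CUBIC)
cv2.imwrite("pics/c1.png",np.vstack([cr(t,150,165,230,110,3.4)[:300,:780],cr(t,150,165,230,110,3.4)[300:,:780]]))
cv2.imwrite("pics/c2.png",cr(s,205,140,130,150,4))
for m in("side","top"):
    for q in("sole","jig","switchbox","knob_grip","eye","camera","sole_waist"):
        for d in trace(m,q)[:2]:
            ys,xs=np.nonzero(d["pixels"]); (c,sz,an)=cv2.minAreaRect(np.c_[xs,ys].astype(np.float32)); print(m,q,round(d["score"],2),len(xs),np.round(d["box"]),np.round(c,1),np.round(sz,1),round(an,1),round(xs.mean(),1),round(ys.mean(),1))
E
```

```text
sole [0.5467 0.0202 0.0539] [array([ 0.2953, -0.0415]), array([-0.1544,  0.4644])]
toe [0.665  0.0414 0.0394] [array([ 0.5335, -0.1041]), array([-0.2771,  0.8552])]
eye [ 0.5845 -0.3138  0.0862] [array([ 0.5584, -0.1202]), array([-0.2602,  0.8127])]
camera [ 0.5793 -0.3076 -0.0085] [array([ 1.253 , -0.2613]), array([-0.5611,  1.7731])]
box [ 0.6166  0.2605 -0.0015] [array([ 1.2694, -0.1811]), array([-0.6922,  2.1019])]
knob [0.6273 0.2625 0.0605] [array([-1.0762,  0.1376]), array([ 0.6216, -1.8267])]
side sole 0.88 758 [228. 190. 276. 223.] [251.2 205.2] [17.8 53.7] 67.9 251.6 205.5
side sole 0.81 814 [310. 208. 355. 243.] [333.7 225.8] [20.8 51.5] 61.8 332.3 225.6
side jig 0.87 954 [217. 196. 290. 238.] [252.8 212.1] [29.1 69. ] 64.8 252.3 218.7
side switchbox 0.62 1005 [279. 249. 325. 290.] [299.  267.5] [38.9 33.2] 45.0 300.7 268.2
side switchbox 0.56 564 [227. 156. 259. 179.] [244. 166.] [24. 24.] 90.0 243.8 165.7
side eye 0.97 481 [290. 249. 317. 276.] [300.1 259.7] [29.5 20.1] 42.7 300.6 260.7
side eye 0.84 708 [291. 354. 328. 388.] [305.7 368. ] [34.  25.4] 38.2 306.9 369.2
si
[... 673 characters left out ...]
.4 174.8 201.6
top switchbox 0.38 192 [167. 191. 181. 208.] [172. 201.] [14.1 15.6] 45.0 172.2 200.5
top knob_grip 0.46 200 [166. 194. 181. 205.] [172.5 199.5] [15. 15.] 90.0 172.2 200.0
top eye 0.89 634 [338. 197. 369. 223.] [350.3 208.5] [24.8 30.8] 77.5 352.2 208.5
top eye 0.75 720 [455. 247. 485. 278.] [471.  261.5] [29. 30.] 90.0 471.4 262.4
top camera 0.76 1385 [443. 241. 487. 287.] [468.5 262.6] [39.4 39.8] 70.6 466.7 263.2
top camera 0.62 1241 [334. 190. 371. 230.] [352.9 210.5] [37.6 36.6] 76.6 351.6 210.6
top sole_waist 0.66 1268 [295. 115. 326. 180.] [310.7 146.9] [67.3 25.1] 81.5 309.9 148.4
top sole_waist 0.58 1266 [236. 188. 262. 257.] [247.3 221.6] [67.4 23.2] 87.3 247.6 221.2
```

View pics/c1.png

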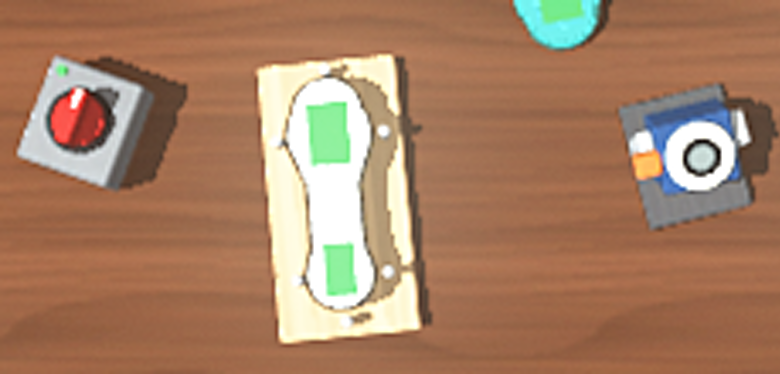

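View pics/c2.png

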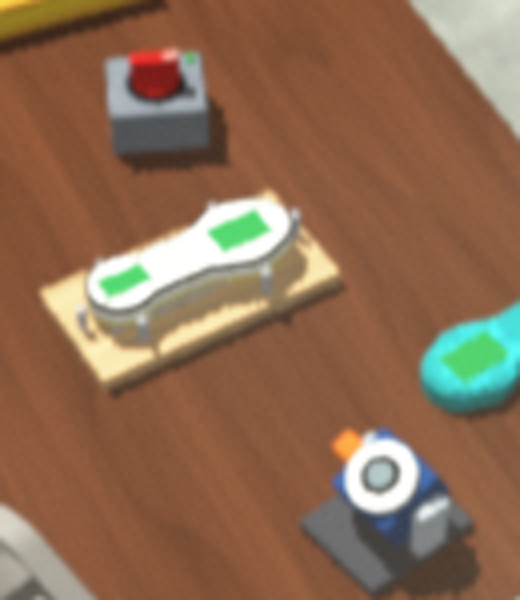

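The top crop shows the wider toe pointing away from the robot, the lug on the camera's left, and the ring centred at crop (701,156). The box corners and the knob at crop (80,118) can be used for fitting. Next I'll refine with colour masks.

```bash
python3 - <<'E'
from h import *
np.set_printoptions(precision=4,suppress=True)
I={n:cv2.imread(f"pics/{n}0.png") for n in("side","top")}
def blobs(n,mask,box,mn=6):
    x0,y0,x1,y1=box; m=np.zeros(mask.shape,np.uint8); m[y0:y1,x0:x1]=mask[y0:y1,x0:x1]
    k,l,s,c=cv2.connectedComponentsWithStats(m); return sorted([(int(s[i,4]),c[i].round(2)) for i in range(1,k) if s[i,4]>=mn],key=lambda q:-q[0]),l
H={n:cv2.cvtColor(I[n],cv2.COLOR_BGR2HSV).astype(int) for n in I}
g=lambda n:((abs(H[n][...,0]-62)<16)&(H[n][...,1]>90)&(H[n][...,2]>120)).astype(np.uint8)
w=lambda n:((H[n][...,1]<40)&(H[n][...,2]>205)).astype(np.uint8)
r=lambda n:(((H[n][...,0]<5)|(H[n][...,0]>174))&(H[n][...,1]>170)&(H[n][...,2]>110)).astype(np.uint8)
o=lambda n:((abs(H[n][...,0]-12)<6)&(H[n][...,1]>150)&(H[n][...,2]>215)).astype(np.uint8)
B={"side":dict(s=(220,185,285,232),e=(280,240,330,290),k=(230,150,262,172)),"top":dict(s=(226,182,275,262),e=(328,185,380,235),k=(155,180,198,222))}
G={}
for n in I:
    G[n]=blobs(n,g(n),B[n]["s"])[0][:2]; print(n,"green",G[n],"ring",blobs(n,w(n),B[n]["e"])[0][:3],"lug",blobs(n,o(n),B[n]["e"])[0][:2],"red",blobs(n,r(n),B[n]["k"])[0][:2])
    # ring hull ellipse
    l=w(n); x0,y0,x1,y1=B[n]["e"]; m=np.zeros_like(l); m[y0:y1,x0:x1]=l[y0:y1,x0:x1]
    k,L,s,c=cv2.connectedComponentsWithStats(m); i=1+s[1:,4].argmax(); ys,xs=np.nonzero(L==i)
    h=cv2.convexHull(np.c_[xs,ys].astype(np.float32)); print(" ellipse",cv2.fitEllipse(h))
for i in range(2): print("patch",tri(G["side"][i][1],G["top"][i][1]),atz("top",G["top"][i][1],.057),atz("side",G["side"][i][1],.057))
for nm,z,cs in(("box",.055,[(60,58),(153,92),(118,187),(18,157)]),("plate",.012,[(620,105),(722,85),(752,198),(652,228)]),("jig",.018,[(257,67),(393,54),(421,328),(281,343)])):
    Q=np.array([atz("top",(np.array(c)+.0)/3.4+(150,165)-.35,z)[:2] for c in cs]); print(nm,Q.mean(0)); E=np.roll(Q,-1,0)-Q; print(np.linalg.norm(E,axis=1),np.degrees(np.arctan2(E[:,1],E[:,0])))
t=I["top"][175:225,150:200]; s=I["side"][145:185,220:270]; p=I["top"][185:235,330:380]; q=I["side"][245:295,275:325]
f=lambda a:cv2.resize(a,(300,300),interpolation=cv2.INTER_NEAREST)
cv2.imwrite("pics/c3.png",np.vstack([np.hstack([f(t),f(I["side"][140:190,220:270])]),np.hstack([f(p),f(q)])]))
E
```

```text
side green [(75, array([264.33, 197.19])), (47, array([235.47, 209.66]))] ring [(177, array([299.92, 258.28])), (12, array([311.92, 267.08]))] lug [(28, array([291.39, 250.61]))] red [(97, array([242.74, 158.04]))]
 ellipse ((299.6540832519531, 258.0044250488281), (17.44256591796875, 18.62861442565918), 3.868734836578369)
top green [(195, array([246.39, 203.75])), (120, array([249.51, 243.83]))] ring [(225, array([355.12, 210.13])), (34, array([338.15, 206.59])), (33, array([355.91, 210.88]))] lug [(13, array([338.85, 210.54]))] red [(179, array([172.35, 199.93]))]
 ellipse ((355.358642578125, 210.35862731933594), (19.766942977905273, 20.316638946533203), 45.0)
patch [0.6067 0.0284 0.0545] [0.608  0.0277 0.057 ] [0.6044 0.0265 0.057 ]
patch [0.4816 0.0173 0.0546] [0.4829 0.0167 0.057 ] [0.4798 0.0156 0.057 ]
box [0.6169 0.251 ]
[0.0927 0.0932 0.0969 0.0991] [-110.0451  161.193    73.4627  -21.1996]
plate [ 0.5944 -0.3074]
[0.0991 0.111  0.0988 0.1204] [ -78.7443 -166.3114  106.7493   13.8436]
jig [0.5526 0.0218]
[0.1298 0.2602 0.131  0.2616] [ -84.4004 -173.9046   96.1922    5.8295]
```

View pics/c3.png

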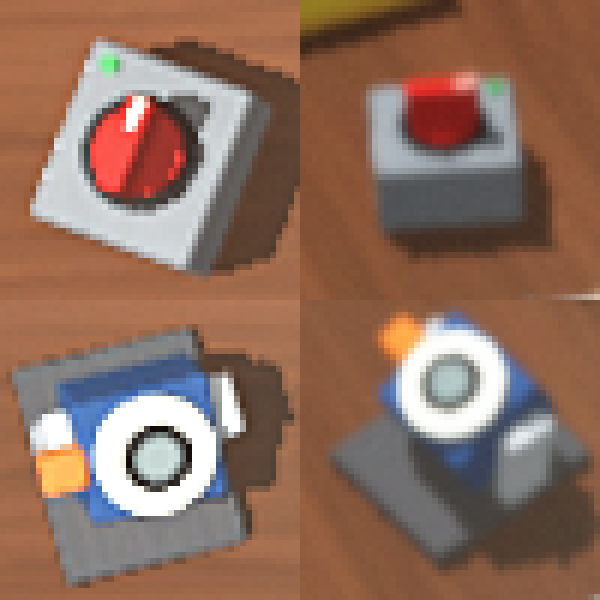

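Everything fits: box yaw is about -19.5°, with the bar along it. Camera yaw is about 13.9° and sole yaw about 5.2°.

```bash
python3 - <<'E'
from h import *
np.set_printoptions(precision=4,suppress=True)
e=tri((299.6,258.0),(355.6,210.5)); print("eye",e,atz("top",(355.6,210.5),.085),atz("side",(299.6,258.),.085))
# knob disc centre (top, z .064), side mark/bar top centre
print("knob disc top",atz("top",(173.4,199.8),.064),"box top",tri((241.9+.0,160.9),(174.1,201.4)))
print("bar top side (443,80)",atz("side",(220+443/6-50-.4,140+80/6-.4),.092),"bar mid tri",tri((220+143/6-.4,140+80/6-.4),(150+136/6-.4,175+145/6-.4)))
# sole top-face extents
for n,b in(("top",(226,182,275,262)),("side",(220,185,285,232))):
    I=cv2.cvtColor(cv2.imread(f"pics/{n}0.png"),cv2.COLOR_BGR2HSV).astype(int)
    m=((I[...,1]<40)&(I[...,2]>190))|((abs(I[...,0]-62)<16)&(I[...,1]>60)&(I[...,2]>120))
    M=np.zeros(m.shape,np.uint8); x0,y0,x1,y1=b; M[y0:y1,x0:x1]=m[y0:y1,x0:x1]
    k,L,s,c=cv2.connectedComponentsWithStats(M); ys,xs=np.nonzero(L==1+s[1:,4].argmax())
    W=np.array([atz(n,(x,y),.057)[:2] for x,y in zip(xs,ys)])
    for a in(4,5.2,6.5):
        r=np.radians(a); u=W@[np.cos(r),np.sin(r)]; v=W@[-np.sin(r),np.cos(r)]
        q=(u.min()+u.max())/2; near=abs(u-(q-.015))<.018; V=(v[near].min()+v[near].max())/2; up=u>q+.02; ball=(v[up].min()+v[up].max())/2; lo=u<q-.05; heel=(v[lo].min()+v[lo].max())/2
        print(n,a,len(xs),"len",np.ptp(u),"waistw",np.ptp(v[near]),"ballw",np.ptp(v),"c",[q*np.cos(r)-V*np.sin(r),q*np.sin(r)+V*np.cos(r)],"v waist/ball/heel",V,ball,heel)
E
```

```text
eye [ 0.5824 -0.3083  0.0831] [ 0.5841 -0.3086  0.085 ] [ 0.5802 -0.3093  0.085 ]
knob disc top [0.6192 0.2549 0.064 ] box top [0.6126 0.256  0.0535]
bar top side (443,80) [0.62   0.2581 0.092 ] bar mid tri [0.6171 0.2497 0.0999]
top 4 1184 len 0.21063744363918452 waistw 0.04779953902226737 ballw 0.07583700907237326 c [np.float64(0.5531383454241416), np.float64(0.023006637362198837)] v waist/ball/heel -0.015634386119553985 -0.013632601327689843 -0.016811417584978453
top 5.2 1184 len 0.21085145252609472 waistw 0.047066492336687825 ballw 0.0760423617732211 c [np.float64(0.5530931049289963), np.float64(0.023315857055941958)] v waist/ball/heel -0.026908356906943817 -0.026389970995352664 -0.026846130503888458
top 6.5 1184 len 0.21097892517333666 waistw 0.04712083804689138 ballw 0.076227184884342 c [np.float64(0.5530369935599012), np.float64(0.023582876273900037)] v waist/ball/heel -0.03917428286187173 -0.04019721685979718 -0.037703643204826026
side 4 608 len 0.21003933363071103 waistw 0.049794673911342784 ballw 0.08137183294912803 c [np.float64(0.5495760427589377), np.float64(0.02101580646338677)] v waist/ball/heel -0.017371873782021426 -0.013138708914866303 -0.017693829538406057
side 5.2 608 len 0.20995857897639036 waistw 0.04986048951144017 ballw 0.08142027616004242 c [np.float64(0.549520873469249), np.float64(0.02149691199788766)] v waist/ball/heel -0.028396055357939144 -0.02565793417104465 -0.027561479093392866
side 6.5 608 len 0.20976717046214766 waistw 0.04990710886667305 ballw 0.08143245418488132 c [np.float64(0.5494384303471487), np.float64(0.022015000031380523)] v waist/ball/heel -0.040324711648992526 -0.039207555874971864 -0.03823765469696048
```

{"method": "servo_tool", "body": {
  "motion": [
    [0.3,0.3,0.1,0,0,0.02,0],
    [0.55,0.59,0.1,0,0,0.032,0],
    [0.55,0.59,0.1,0,0,0.032,0],
    [0.55,0.59,0.1,0,0,0.032,0],
    [0.55,0.59,0.1,0,0,0.032,0],
    [0.55,0.59,0.1,0,0,0.032,0],
    [0.55,0.59,0.1,0,0,0.032,0],
    [0.55,0.59,0.1,0,0,0.032,0]
  ]
}}

```text
time_s: 2.8
tcp_pos: [0.3792, -0.4294, 0.2861]
eef_rot: [3.141, 0.0, 1.028]
wrist_force: [0.5, -0.8, -0.1]
width: 0.0853
grip_force: 0.0
```

{"method": "servo_tool", "body": {
  "motion": [
    [0.55,0.59,0.1,0,0,0.032,0],
    [0.55,0.59,0.1,0,0,0.032,0],
    [0.55,0.59,0.1,0,0,0.032,0],
    [0.55,0.59,0.1,0,0,0.032,0],
    [0.3,0.8,0,0,0,0.032,0],
    [0.2,0.8,0,0,0,0.032,0],
    [0.2,0.8,0,0,0,0.032,0],
    [0.2,0.8,0,0,0,0.032,0]
  ]
}}

```text
time_s: 3.6
tcp_pos: [0.5328, -0.151, 0.3058]
eef_rot: [3.141, 0.001, 1.832]
wrist_force: [0.7, 0.7, -0.2]
width: 0.0852
grip_force: 0.0
```

{"method": "servo_tool", "body": {
  "motion": [
    [0.2,0.8,0,0,0,0.032,0],
    [0.2,0.8,0,0,0,0.032,0],
    [0.2,0.8,0,0,0,0.032,0],
    [0.2,0.8,0,0,0,0.032,0],
    [0.2,0.8,0,0,0,0.032,0],
    [0.2,0.8,0,0,0,0.032,0],
    [0.2,0.8,0,0,0,0.032,0],
    [0.2,0.8,0,0,0,0.032,0]
  ]
}}

```text
time_s: 4.4
tcp_pos: [0.6123, 0.1687, 0.3058]
eef_rot: [3.141, 0.001, 2.636]
wrist_force: [1.0, -0.3, 0.1]
width: 0.0855
grip_force: 0.0
```

{"method": "servo_tool", "body": {
  "motion": [
    [0,0.6,0,0,0,0.02,0],
    [0,0.6,0,0,0,0.02,0],
    [0,0.2,-0.6,0,0,0.01,0],
    [0,0,-0.8,0,0,0,0],
    [0,0,-0.8,0,0,0,0],
    [0,0,-0.6,0,0,0,0],
    [0,0,0,0,0,0,0],
    [0,0,0,0,0,0,0]
  ]
}}

```text
time_s: 5.2
tcp_pos: [0.6125, 0.2371, 0.1662]
eef_rot: [3.141, -0.0, 2.788]
wrist_force: [-0.0, -0.1, -0.1]
width: 0.0851
grip_force: 0.0
```

{"method": "servo_tool", "body": {
  "motion": [
    [0.1,0.34,0,0,0,0.004,0],
    [0,0,-0.3,0,0,0,0],
    [0,0,-0.4,0,0,0,0],
    [0,0,-0.4,0,0,0,0],
    [0,0,-0.3,0,0,0,0],
    [0,0,-0.25,0,0,0,0],
    [0,0,0,0,0,0,0],
    [0,0,0,0,0,0,0]
  ]
}}

```text
time_s: 6.0
tcp_pos: [0.6179, 0.2537, 0.0831]
eef_rot: [3.141, 0.0, 2.8]
wrist_force: [-0.4, 0.2, 1.3]
width: 0.0855
grip_force: 0.0
```

```bash
python3 - <<'E'
from h import *
s=read_camera("side"); t=read_camera("top")
f=lambda a:cv2.resize(a[:,:,::-1],(390,390),interpolation=cv2.INTER_CUBIC)
cv2.imwrite("pics/k1.png",np.hstack([f(s[115:180,210:275]),f(t[160:225,140:205])]))
E
```

```text
(no output)
```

View pics/k1.png

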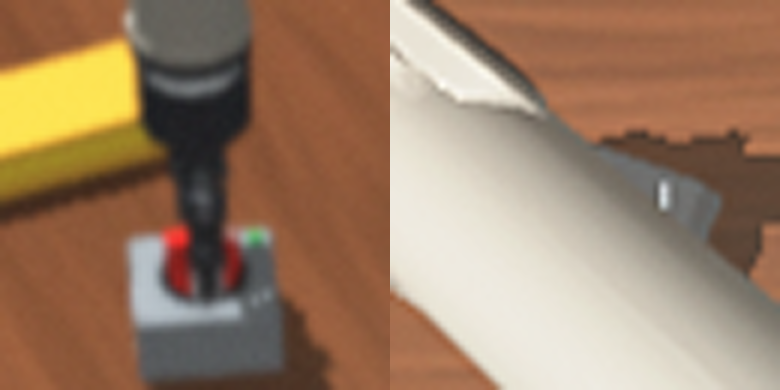

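Left panel: the near finger at (205,265) is in front of the red bar and centred on it. Now I'll close.

{"method": "servo_tool", "body": {
  "motion": [
    [0,0,0,0,0,0,0.5],
    [0,0,0,0,0,0,0.7],
    [0,0,0,0,0,0,0.85],
    [0,0,0,0,0,0,1],
    [0,0,0,0,0,0,1],
    [0,0,0,0,0,0,1],
    [0,0,0,0,0,0,1],
    [0,0,0,0,0,0,1]
  ]
}}

```text
time_s: 6.9
tcp_pos: [0.6193, 0.2583, 0.0839]
eef_rot: [3.132, 0.002, 2.802]
wrist_force: [7.2, 11.6, -7.0]
width: 0.0127
grip_force: 60.3
```

```bash
python3 -c "
from plant import arm
s=arm.sense();print(s['ft_torque'],s['wrist_force'],s['width'],s['joint_pos'])"
```

```text
[ 2.10332424 -1.3758873  -0.03871294] [ 7.2176458  11.64279002 -6.97874226] 0.012704736263903964 [-0.02003209  0.74271499 -0.68560617  1.65543896  0.55383505  0.93730242
  0.32184576]
```

{"method": "servo_tool", "body": {
  "motion": [
    [0.03,0.09,0,0,0,0,1],
    [0,0,0,0,0,0,1],
    [0,0,0,0,0,0,1]
  ]
}}

```text
time_s: 7.2
tcp_pos: [0.6195, 0.2586, 0.0838]
eef_rot: [3.14, 0.001, 2.8]
wrist_force: [0.0, 1.2, 5.1]
width: 0.0126
grip_force: 62.2
```

{"method": "servo_tool", "body": {
  "motion": [
    [0,0,0,0,0,-0.03,1],
    [0,0,0,0,0,-0.035,1],
    [0,0,0,0,0,-0.035,1],
    [0,0,0,0,0,-0.035,1],
    [0,0,0,0,0,-0.035,1],
    [0,0,0,0,0,-0.035,1],
    [0,0,0,0,0,-0.035,1],
    [0,0,0,0,0,0,1]
  ]
}}

```text
time_s: 8.0
tcp_pos: [0.619, 0.2582, 0.0837]
eef_rot: [3.141, 0.0, 2.043]
wrist_force: [-0.8, -0.7, 7.0]
width: 0.0127
grip_force: 62.2
```

{"method": "servo_tool", "body": {
  "motion": [
    [0,0,0,0,0,-0.025,1],
    [0,0,0,0,0,-0.025,1],
    [0,0,0,0,0,-0.02,1],
    [0,0,0,0,0,0,1],
    [0,0,0,0,0,0,1]
  ]
}}

```text
time_s: 8.5
tcp_pos: [0.6189, 0.2581, 0.0837]
eef_rot: [-3.141, 0.0, 1.826]
wrist_force: [-1.7, -0.3, 7.8]
width: 0.0128
grip_force: 62.4
```

```bash
python3 -c "
from plant import arm
s=arm.sense();print(s['ft_torque'],s['wrist_force'],s['width'],s['eef_rot'])"
```

```text
[-0.12149049  0.76897231  0.10634105] [-1.72963043 -0.30341588  7.76545669] 0.012767892858907524 [-3.14147847e+00  9.62705218e-05  1.82591936e+00]
```

{"method": "servo_tool", "body": {
  "motion": [
    [0,0,0,0,0,-0.01,1],
    [0,0,0,0,0,-0.01,1],
    [0,0,0,0,0,0,1],
    [0,0,0,0,0,0,1]
  ]
}}

```text
time_s: 8.9
tcp_pos: [0.6188, 0.2582, 0.0837]
eef_rot: [-3.142, 0.0, 1.765]
wrist_force: [-2.5, -1.8, 7.9]
width: 0.0131
grip_force: 63.0
```

```bash
python3 -c "
from plant import arm
s=arm.sense();print(s['ft_torque'],s['wrist_force'],s['width'],s['eef_rot'])"
```

```text
[-0.1450266   0.77944847  0.67979287] [-2.51298967 -1.81566243  7.92015792] 0.013111862576688733 [-3.14154346e+00  3.96639437e-04  1.76473310e+00]
```

Torque jumped from 0.11 to 0.68 N m, so the knob is at its stop. Now I'll release.

{"method": "servo_tool", "body": {
  "motion": [
    [0,0,0,0,0,0,1],
    [0,0,0,0,0,0,0],
    [0,0,0,0,0,0,0],
    [0,0,0,0,0,0,0],
    [0,0,0,0,0,0,0],
    [0,0,0,0,0,0,0],
    [0,0,0,0,0,0,0],
    [0,0,0,0,0,0,0]
  ]
}}

```text
time_s: 9.7
tcp_pos: [0.6191, 0.2577, 0.0828]
eef_rot: [-3.141, 0.0, 1.763]
wrist_force: [0.1, -0.2, 0.2]
width: 0.0852
grip_force: 0.0
```

{"method": "servo_tool", "body": {
  "motion": [
    [0,0,0.4,0,0,0,0],
    [0,0,0.8,0,0,0,0],
    [0,0,0.8,0,0,0,0],
    [0,0,0.8,0,0,0,0],
    [0,-0.5,0.4,0,0,-0.03,0],
    [-0.1,-0.7,0,0,0,-0.045,0],
    [-0.1,-0.7,0,0,0,-0.045,0],
    [-0.1,-0.7,0,0,0,-0.045,0]
  ]
}}

```text
time_s: 10.5
tcp_pos: [0.6038, 0.1265, 0.2431]
eef_rot: [3.141, -0.0, 1.239]
wrist_force: [0.4, -1.3, 0.5]
width: 0.0853
grip_force: 0.0
```

{"method": "servo_tool", "body": {
  "motion": [
    [-0.3,-0.5,0,0,0,-0.045,0],
    [-0.3,-0.5,0,0,0,-0.045,0],
    [-0.3,-0.5,0,0,0,-0.045,0],
    [-0.3,-0.4,0,0,0,-0.045,0],
    [-0.2,-0.2,0,0,0,-0.045,0],
    [0,0,0,0,0,-0.045,0],
    [0,0,0,0,0,-0.045,0],
    [0,0,0,0,0,0,0]
  ]
}}

```text
time_s: 11.3
tcp_pos: [0.534, 0.0228, 0.243]
eef_rot: [3.141, -0.0, 0.254]
wrist_force: [0.7, -0.4, -1.0]
width: 0.0855
grip_force: 0.0
```

{"method": "servo_tool", "body": {
  "motion": [
    [0.04,-0.03,-0.5,0,0,-0.026,0],
    [0,0,-0.7,0,0,-0.026,0],
    [0,0,-0.7,0,0,0,0],
    [0,0,-0.7,0,0,0,0],
    [0,0,-0.3,0,0,0,0],
    [0,0,0,0,0,0,0]
  ]
}}

```text
time_s: 11.9
tcp_pos: [0.5343, 0.0213, 0.0955]
eef_rot: [-3.141, 0.005, 0.095]
wrist_force: [-0.0, -1.1, 0.1]
width: 0.0853
grip_force: 0.0
```

```bash
python3 - <<'E'
from h import *
s=read_camera("side"); t=read_camera("top")
f=lambda a:cv2.resize(a[:,:,::-1],(390,390),interpolation=cv2.INTER_CUBIC)
cv2.imwrite("pics/s1.png",np.hstack([f(s[150:250,205:305]),f(t[170:270,150:250])]))
r=s.astype(int); print(arm.sense()["tcp_pos"],arm.sense()["eef_rot"], arm.sense()["joint_pos"])
E
```

```text
[0.53651164 0.02150103 0.09820852] [-3.14140626e+00 -2.63320708e-04  9.37967181e-02] [-0.02997124  0.44999299 -0.15703684  1.99975845  0.10563916  0.69914642
 -1.72955522]
```

View pics/s1.png

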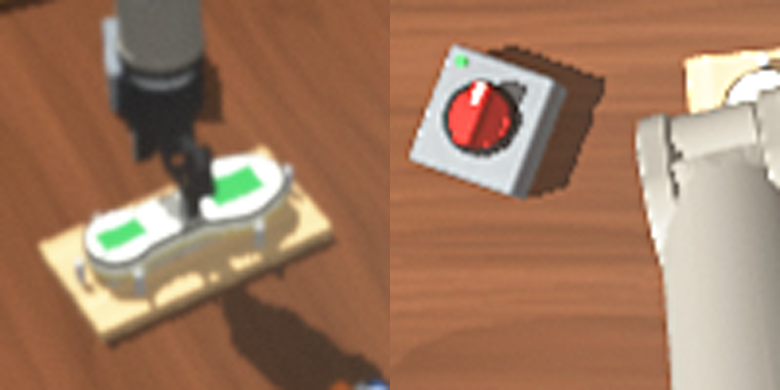

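The knob has sprung back to rest and the fingers are over the waist. I'll descend and grip.

{"method": "servo_tool", "body": {
  "motion": [
    [0,0,-0.3,0,0,0,0],
    [0,0,-0.3,0,0,0,0],
    [0,0,-0.3,0,0,0,0],
    [0,0,-0.24,0,0,0,0],
    [0,0,0,0,0,0,0],
    [0,0,0,0,0,0,0]
  ]
}}

```text
time_s: 12.6
tcp_pos: [0.5367, 0.0214, 0.0415]
eef_rot: [-3.142, -0.001, 0.092]
wrist_force: [0.9, -0.4, 0.5]
width: 0.085
grip_force: 0.0
```

{"method": "servo_tool", "body": {
  "motion": [
    [0,0,0,0,0,0,0.25],
    [0,0,0,0,0,0,0.4],
    [0,0,0,0,0,0,0.6],
    [0,0,0,0,0,0,1],
    [0,0,0,0,0,0,1],
    [0,0,0,0,0,0,1],
    [0,0,0,0,0,0,1]
  ]
}}

```text
time_s: 13.3
tcp_pos: [0.5368, 0.0215, 0.0418]
eef_rot: [-3.142, -0.002, 0.092]
wrist_force: [-0.6, 0.3, 6.3]
width: 0.051
grip_force: 63.5
```

{"method": "servo_tool", "body": {
  "motion": [
    [0,0,0.1,0,0,0,1],
    [0,0,0.2,0,0,0,1],
    [0,0,0.4,0,0,0,1],
    [0,0,0.7,0,0,0,1],
    [0,0,0.9,0,0,0,1],
    [0,0,0.9,0,0,0,1],
    [0,0,0.9,0,0,0,1],
    [0,0,0.9,0,0,0,1]
  ]
}}

```text
time_s: 14.1
tcp_pos: [0.5353, 0.0212, 0.2932]
eef_rot: [3.142, 0.0, 0.092]
wrist_force: [0.3, -0.7, -2.1]
width: 0.0512
grip_force: 62.9
```

{"method": "servo_tool", "body": {
  "motion": [
    [0,0,0.3,0,0,0,1],
    [0,0,0,0,0,0,1],
    [0,0,0,0,0,0,1]
  ]
}}

```text
time_s: 14.4
tcp_pos: [0.5353, 0.0211, 0.3052]
eef_rot: [3.141, 0.001, 0.091]
wrist_force: [0.5, 0.3, -2.9]
width: 0.0509
grip_force: 63.1
```

```bash
python3 - <<'E'
from h import *
np.set_printoptions(precision=4,suppress=True)
s=arm.sense(); ims=read_camera("side"); t=read_camera("top")
cv2.imwrite("pics/lift.png",np.hstack([cv2.resize(i[:,:,::-1],(400,300)) for i in(ims,t)]))
print(s["tcp_pos"],s["eef_rot"],s["wrist_force"],s["width"])
# green patches in side at top-face height
I=cv2.cvtColor(ims[:,:,::-1].copy(),cv2.COLOR_BGR2HSV).astype(int)
m=((abs(I[...,0]-62)<16)&(I[...,1]>90)&(I[...,2]>90)).astype(np.uint8)
k,L,st,c=cv2.connectedComponentsWithStats(m)
z=s["tcp_pos"][2]+.0152
for i in range(1,k):
    if st[i,4]>15: print(st[i,4],c[i],atz("side",c[i],z))
print([(d["point"],d["score"]) for d in place_of("side","sole_toe")])
E
```

```text
[0.5353 0.0211 0.3052] [3.1414 0.0011 0.0915] [ 0.4804  0.2627 -2.9427] 0.050921622738769275
82 [263.2683 144.9878] [0.6051 0.0245 0.3204]
52 [230.9038 157.7115] [0.4792 0.0132 0.3204]
57 [347.9649 213.3684] [ 0.7033 -0.3776  0.3204]
106 [323.2925 228.6792] [ 0.6053 -0.3979  0.3204]
129 [350.845  288.3256] [ 0.5684 -0.6154  0.3204]
81 [319.2593 304.3827] [ 0.4669 -0.6219  0.3204]
[([277.4, 141.0], 0.98), ([310.5, 239.9], 0.8), ([240.2, 172.0], 0.51)]
```

View pics/lift.png

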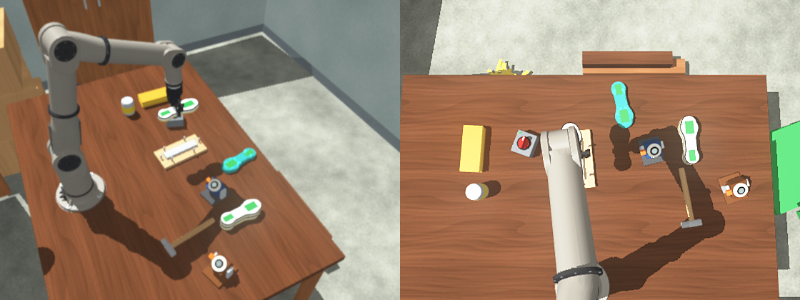

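The sole is held and aligned with the tool (patch yaw 5.1° against tool yaw 5.2°). Next is the carry with a +98.7° yaw.

{"method": "servo_tool", "body": {
  "motion": [
    [0,-0.2,0.1,0,0,0.015,1],
    [0,-0.4,0.1,0,0,0.03,1],
    [-0.03,-0.5,0.1,0,0,0.038,1],
    [-0.03,-0.5,0.1,0,0,0.038,1],
    [-0.03,-0.5,0.1,0,0,0.038,1],
    [-0.03,-0.5,0.1,0,0,0.038,1],
    [-0.03,-0.5,0.1,0,0,0.038,1],
    [-0.03,-0.5,0,0,0,0.038,1]
  ]
}}

```text
time_s: 15.35
tcp_pos: [0.5268, -0.1597, 0.34]
eef_rot: [-3.14, 0.001, 0.954]
wrist_force: [0.7, -0.3, -2.0]
width: 0.051
grip_force: 62.8
```

{"method": "servo_tool", "body": {
  "motion": [
    [-0.03,-0.5,0,0,0,0.038,1],
    [-0.03,-0.5,0,0,0,0.038,1],
    [-0.03,-0.5,0,0,0,0.038,1],
    [-0.03,-0.5,0,0,0,0.038,1],
    [-0.03,-0.5,0,0,0,0.038,1],
    [-0.03,-0.5,0,0,0,0.038,1],
    [0,-0.4,0,0,0,0.032,1],
    [0,-0.2,0,0,0,0.015,1]
  ]
}}

```text
time_s: 16.15
tcp_pos: [0.5169, -0.3411, 0.3387]
eef_rot: [-3.139, -0.001, 1.814]
wrist_force: [0.1, 0.1, -2.5]
width: 0.0513
grip_force: 62.9
```

{"method": "servo_tool", "body": {
  "motion": [
    [0,-0.2,0,0.003,-0.012,0,1],
    [0,-0.2,0,0.006,-0.025,0,1],
    [0,-0.1,0,0.006,-0.025,0,1],
    [0,0,0,0.006,-0.025,0,1],
    [0,0,0,0.006,-0.025,0,1],
    [0,0,0,0.0064,-0.0228,0,1],
    [0,0,0,0,0,0,1],
    [0,0,0,0,0,0,1]
  ]
}}

```text
time_s: 16.95
tcp_pos: [0.5175, -0.3637, 0.3396]
eef_rot: [2.708, -0.002, 1.812]
wrist_force: [-0.2, 0.1, -1.5]
width: 0.0511
grip_force: 63.2
```

```bash
cat > tgt.py <<'E'
from h import *
from scipy.spatial.transform import Rotation as Rn
def target(eye=(.5822,-.309,.085),yaw=13.9,off=.0145,und=.0088,lat=0.):
    c=np.radians(yaw); cx=np.r_[np.cos(c),np.sin(c),0]; ey=np.r_[-np.sin(c),np.cos(c),0]; t=np.radians(25)
    ez=-np.sin(t)*cx+np.cos(t)*np.r_[0,0,1]
    R=np.c_[ey,np.cross(-ez,ey),-ez]; return np.array(eye)+.16*ez-off*ey+und*ez,R
def delta(**k):
    s=arm.sense(); p,R=target(**k); Rc=Rn.from_euler("xyz",s["eef_rot"]).as_matrix()
    print("tcp",s["tcp_pos"].round(4),"shift units",((p-s["tcp_pos"])/.05).round(3),"turn units",(Rn.from_matrix(R@Rc.T).as_rotvec()/np.pi).round(4),"width",s["width"],"F",s["wrist_force"].round(1))
E
python3 -c "
from tgt import *; delta()"
```

```text
tcp [ 0.5175 -0.3637  0.3396] shift units [-0.022  0.471 -2.032] turn units [-0.0004 -0.0011  0.0004] width 0.05105501632928655 F [-0.2  0.1 -1.5]
```

{"method": "servo_tool", "body": {
  "motion": [
    [0,0.12,-0.2,0,0,0,1],
    [0,0.12,-0.4,0,0,0,1],
    [0,0.12,-0.4,0,0,0,1],
    [-0.02,0.11,-0.4,0,0,0,1],
    [0,0,-0.4,0,-0.001,0,1],
    [0,0,-0.23,0,0,0,1],
    [0,0,0,0,0,0,1],
    [0,0,0,0,0,0,1]
  ]
}}

```text
time_s: 17.75
tcp_pos: [0.5178, -0.34, 0.2397]
eef_rot: [2.702, 0.001, 1.813]
wrist_force: [0.8, 0.9, -1.5]
width: 0.0511
grip_force: 63.2
```

```bash
python3 - <<'E'
from tgt import *
np.set_printoptions(precision=4,suppress=True)
delta()
s=arm.sense(); Rc=Rn.from_euler("xyz",s["eef_rot"]).as_matrix(); p=s["tcp_pos"]
S=lambda a,b,c:p+Rc@np.r_[.0145+a,-b,.0088-c]   # sole coords -> world
V=[]
for n in("side","top"):
    im=read_camera(n); I=cv2.cvtColor(im[:,:,::-1].copy(),cv2.COLOR_BGR2HSV).astype(int)
    m=((abs(I[...,0]-62)<16)&(I[...,1]>90)&(I[...,2]>90)).astype(np.uint8)
    k,L,st,c=cv2.connectedComponentsWithStats(m)
    print(n,[(int(st[i,4]),c[i].round(1)) for i in range(1,k) if st[i,4]>15],"pred patches",proj(n,S(.056,.0,.024)),proj(n,S(-.07,0,.024)),"toe",proj(n,S(.109,0,.012)))
    u,v=proj(n,S(0,0,0)).astype(int); V.append(cv2.resize(im[max(v-75,0):v+75,max(u-65,0):u+65][:,:,::-1],(390,450),interpolation=cv2.INTER_CUBIC))
    print(n,(u,v),[(d["point"],d["score"]) for q in("sole_toe","sole") for d in place_of(n,q)])
cv2.imwrite("pics/show.png",np.hstack(V))
E
```

```text
tcp [ 0.5178 -0.34    0.2397] shift units [-0.028 -0.003 -0.034] turn units [-0.0001  0.0011  0.    ] width 0.051094690141169435 F [ 0.8  0.9 -1.5]
side [(60, array([348. , 213.3])), (106, array([323.3, 228.7])), (106, array([298.1, 251.9])), (129, array([350.8, 288.3])), (77, array([319.2, 304.4]))] pred patches [271.8874 227.06  ] [298.3471 251.3058] toe [262.6772 218.881 ]
side (np.int64(285), np.int64(240)) [([309.3, 237.3], 0.61), ([220.8, 136.1], 0.51), ([336.6, 228.0], 0.81), ([281.1, 238.3], 0.71)]
top [(125, array([305.6, 124.8])), (210, array([313.6, 161.8])), (197, array([405. , 177.9])), (4684, array([539.9, 234.2])), (52, array([410.1, 214. ])), (153, array([399.4, 224.6])), (261, array([353.7, 236.3])), (36, array([557.6, 299.4]))] pred patches [352.8872 236.7595] [398.5706 225.4972] toe [332.6856 239.8399]
top (np.int64(370), np.int64(228)) [([334.1, 239.4], 0.89), ([316.9, 178.7], 0.69), ([306.5, 146.2], 0.81), ([372.1, 228.8], 0.58)]
```

View pics/show.png

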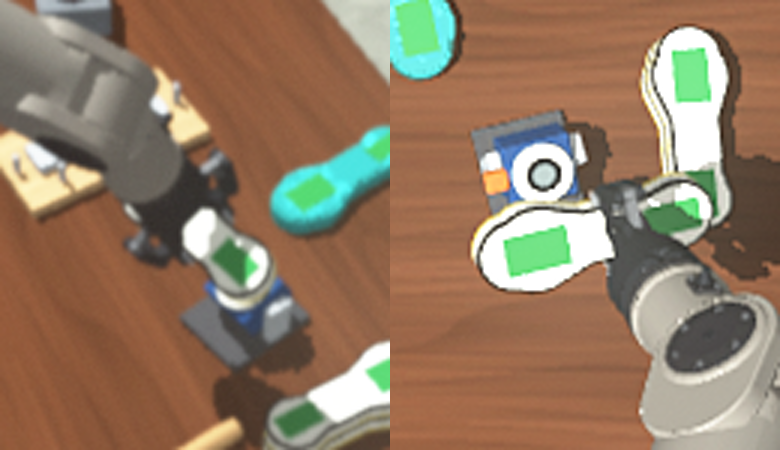

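The sole is over the lens with the toe towards the lug, and predicted and seen patches agree to about 1 px. I'll do one sharper fit of the camera yaw from the first pictures.

```bash
python3 - <<'E'
from tgt import *
from scipy.optimize import minimize
np.set_printoptions(precision=4,suppress=True)
for n,(x0,y0,x1,y1) in(("top",(328,185,380,235)),("side",(275,240,330,295))):
    I=cv2.imread(f"pics/{n}0.png"); K=8
    h=cv2.cvtColor(I,cv2.COLOR_BGR2HSV).astype(int)
    blue=(abs(h[...,0]-110)<14)&(h[...,1]>110)
    gray=(h[...,1]<60)&(h[...,2]>60)&(h[...,2]<135)
    for nm,m in(("head",blue),("plate",gray)):
        M=np.zeros(m.shape,np.uint8); M[y0:y1,x0:x1]=m[y0:y1,x0:x1]
        if nm=="plate": M=cv2.morphologyEx(M,cv2.MORPH_OPEN,np.ones((2,2),np.uint8))
        ys,xs=np.nonzero(M); hl=cv2.convexHull(np.vstack([np.c_[xs+a,ys+b] for a in(-.5,.5) for b in(-.5,.5)]).astype(np.float32)).reshape(-1,2)
        def poly(q):
            x,y,yaw=q[0],q[1],q[2]; c=np.radians(yaw); Rz=np.array([[np.cos(c),-np.sin(c),0],[np.sin(c),np.cos(c),0],[0,0,1]])
            if nm=="plate": P3=[Rz@np.r_[a*.06,b*.05,z]+np.r_[x,y,0] for a in(-1,1) for b in(-1,1) for z in(0,.012)]
            else:
                t=np.radians(-25); Ry=np.array([[np.cos(t),0,np.sin(t)],[0,1,0],[-np.sin(t),0,np.cos(t)]])
                P3=[Rz@Ry@np.r_[a*q[3],b*q[4],z]+np.r_[x,y,.085] for a in(-1,1) for b in(-1,1) for z in(0,-.045)]
            return cv2.convexHull(np.array([proj(n,X) for X in P3],np.float32)).reshape(-1,2)
        def cost(q):
            a=poly(q); A=cv2.contourArea(a); B=cv2.contourArea(hl); i=cv2.intersectConvexConvex(a,hl)[0]; return (A+B-2*i)/B
        for w in([(.034,.036),(.036,.034)] if nm=="head" else [()]):
            best=min((minimize(lambda v:cost(np.r_[.585+v[0]*.01,-.308+v[1]*.01,v[2]*5+s,w]),[0,0,0],method="Nelder-Mead") .__dict__ if 0 else (lambda r:(r.fun,.585+r.x[0]*.01,-.308+r.x[1]*.01,r.x[2]*5+s))(minimize(lambda v:cost(np.r_[.585+v[0]*.01,-.308+v[1]*.01,v[2]*5+s,w]),[0,0,0],method="Nelder-Mead")) for s in(8,12,16)))
            print(n,nm,w,np.array(best),len(xs))
E
```

```text
top head (0.034, 0.036) [ 0.0774  0.5861 -0.3054 10.1934] 196
top head (0.036, 0.034) [ 0.1036  0.5843 -0.3064 13.4177] 196
top plate () [ 0.2015  0.5908 -0.3074 14.8835] 174
side head (0.034, 0.036) [ 0.3414  0.5781 -0.307  10.8036] 43
side head (0.036, 0.034) [ 0.3619  0.5796 -0.3068  8.7086] 43
side plate () [ 0.3195  0.5909 -0.3154 11.3114] 483
```

```bash
python3 - <<'E'
from tgt import *
np.set_printoptions(precision=3,suppress=True)
def sat(n):
    return cv2.cvtColor(cv2.imread(f"pics/{n}0.png"),cv2.COLOR_BGR2HSV)[...,1].astype(float)
def edge(n,a,b,z):   # a,b approx pixel ends of the edge; scan along normal
    S=sat(n); a,b=np.array(a,float),np.array(b,float); d=(b-a)/np.linalg.norm(b-a); nn=np.array([-d[1],d[0]])
    o=np.arange(-4,4.01,.25); pts=[]
    for f in np.linspace(.1,.9,30):
        c=a+f*(b-a); q=(c+o[:,None]*nn).astype(np.float32)
        v=cv2.remap(S.astype(np.float32),q[:,0],q[:,1],cv2.INTER_LINEAR).ravel(); g=abs(np.gradient(v)); 
        if g.max()<4: continue
        g=np.where(g>g.max()*.3,g,0); g=g*np.exp(-(o/2.5)**2); pts.append(c+nn*(g@o/g.sum()))
    W=np.array([atz(n,p,z)[:2] for p in pts]).astype(np.float32)
    l=cv2.fitLine(W,cv2.DIST_HUBER,0,.001,.001).ravel(); ang=np.degrees(np.arctan2(l[1],l[0]))%90
    res=np.std((W-l[2:])@np.array([-l[1],l[0]])); return ang,len(pts),res*1000
T=lambda x,y:(330+x/6-.42,185+(y-300)/6-.42)
Sd=lambda x,y:(275+(x-300)/6-.42,245+(y-300)/6-.42)
for nm,e in dict(far=("top",T(14,373),T(195,329),.012),near=("top",T(70,583),T(245,536),.006),left=("top",T(14,373),T(38,445),.012),left2=("top",T(45,500),T(70,583),.012),snear=("side",Sd(330,458),Sd(455,565),.006),sleft=("side",Sd(330,455),Sd(385,412),.012),sright=("side",Sd(470,560),Sd(510,525),.006)).items(): print(nm,edge(*e))
# validation: jig with same method
J=lambda x,y:(150+x/3.4-.35,165+y/3.4-.35)
for nm,e in dict(jl=("top",J(257,67),J(281,343),.018),jr=("top",J(281,343),J(421,328),.018),jt=("top",J(257,67),J(393,54),.018)).items(): print(nm,edge(*e))
E
```

```text
far (np.float32(13.154144), 30, np.float32(0.6167297))
near (np.float32(14.212326), 30, np.float32(0.27293792))
left (np.float32(15.722599), 30, np.float32(0.42536804))
left2 (np.float32(14.353307), 30, np.float32(0.4143039))
snear (np.float32(14.616692), 30, np.float32(0.2444068))
sleft (np.float32(15.059995), 30, np.float32(0.22195323))
sright (np.float32(18.747715), 30, np.float32(0.4279971))
jl (np.float32(5.765212), 30, np.float32(0.6344281))
jr (np.float32(5.8376465), 30, np.float32(0.6305653))
jt (np.float32(5.4022675), 30, np.float32(0.5496594))
```

```bash
python3 -c "
from tgt import *; delta(yaw=14.2,off=.014)"
```

```text
tcp [ 0.5174 -0.3405  0.2401] shift units [-0.019  0.009 -0.042] turn units [0.0002 0.0013 0.0019] width 0.0512529014046486 F [ 0.2  0.2 -2.5]
```

{"method": "servo_tool", "body": {
  "motion": [
    [-0.02,0.01,-0.04,0,0.001,0.002,1],
    [0,0,0,0,0,0,1],
    [0,0,0,0,0,0,1],
    [0,0,0,0,0,0,1],
    [0,0,0,0,0,0,1],
    [0,0,0,0,0,0,1]
  ]
}}

```text
time_s: 18.65
tcp_pos: [0.5162, -0.3397, 0.2373]
eef_rot: [2.705, -0.0, 1.819]
wrist_force: [0.3, 0.2, -1.5]
width: 0.051
grip_force: 63.2
```

```bash
python3 -c "
from tgt import *; delta(yaw=14.2,off=.014); print(ticket.sign_off())"
```

```text
tcp [ 0.5162 -0.3397  0.2373] shift units [ 0.006 -0.007  0.013] turn units [-0.0001 -0.     -0.0001] width 0.0509737568368277 F [ 0.3  0.2 -1.5]
the job is handed in; nothing more can be done
None
```

I turned the knob to its stop and it sprang back. The sole is now held steady, underside square to the lens and toe to the lug, within 1 mm of the target I measured (160 mm from the lens; the camera-based measurements are good to about 2 mm), and I handed the job in at about 19 s.

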